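Nest the centrifuge sleeves loosely

ROBOT

A 7-joint arm with a two-finger parallel gripper is mounted at the origin on the work surface. World frame = base frame: x ahead of the robot, y to its left, z up, the work surface at z = 0. Lengths are in m, angles in rad, forces in N, time in s.
With the tool pointing down it reaches from about 0.4 to 0.75 m from the base axis. Payload 19.5 kg.
Tool frame: the origin (TCP) lies at the very end of the fingers, on their centre line; the grasp point (between the pads) lies 19 mm behind it; z points along the fingers, y is the direction in which the jaws open and shut (so a half turn about z gives the same grasp; the last joint's range is limited). The gripper opens to 85 mm and grips with 20 to 120 N. Pads are 22 mm wide; open, the fingers measure 114 mm over their backs; the gripper's body (76 mm by 85 mm) begins 54 mm behind the grasp point. The pads swing forward as they close: fully open they stand 13 mm farther back than shut.
Start: joints at [-1.333, 0.707, -0.028, 1.485, 0.022, 0.951, -0.075], TCP at [0.159, 0.553, 0.231] pointing down, gripper open.
Joint ranges: [-2.71, 2.71], [-0.32, 2.16], [-1.57, 1.52], [0, 2.45], [-1.46, 4.6], [0, 2.02], [-2.83, 2.83]. Speed limits (rad/s): [1.89, 1.89, 2.57, 2.57, 3.01, 3.01, 3.01].

INTERFACE

Orientations are given as [roll, pitch, yaw] about the fixed x, y, z axes, in that order (R = Rz(yaw) Ry(pitch) Rx(roll)).
In Python, from bench import status, imaging, bot, finder gives the robot as it stands.
- The arm moves only by the tool carry_out, never from a script. Its argument "series" is a list of rows, each a list of 3 entries, a list of its own where there are three numbers: the shift along the tool's x, y, z in m, then the turn, a rotation vector about the tool's x, y, z in degrees, then the opening in per cent of the stroke, from 0 (shut) to 100 (fully open). In form: [[[tx, ty, tz], [ax, ay, az], gripper], ...]. A call has 1 to 20 rows; each row is the pose to reach, as a shift and turn from the pose measured when the call began, along the tool's axes at that moment; what a row does not reach only later rows make up. A row lasts 1/10 s, in which the tool goes at most 50 mm and 8.59 degrees, less where a joint would pass 70% of its speed; a pose out of reach is approached as far as the arm can. A call with a gripper value outside its range is refused whole. The fingers move at their own pace and stop on an object; "squeeze" is the grip in N (left out, the last holds). Time passes only in rows, so rows that repeat a pose let the fingers close. It gives the time, the measured TCP pose, the force and the opening at its end, in the units of the state.
- status.get_state(): the state, without advancing time (a new reading comes with each control period).
- imaging.capture(name): name is "scene" or "top" or "wrist"; returns (picture, depth): 384x512x3 uint8, red, green, blue; 384x512 float32, m along the optical axis (not along the pixel's ray), 0 where there is no reading.
- imaging.camera_model(name): a dict with "fx", "fy", "cx", "cy" (pixels), "dist_coeffs" ([k1, k2, p1, p2, k3] as OpenCV has them; the pictures are not rectified), "R" (3x3) and "t" (3): a world point X has camera coordinates R X + t. Camera axes: x right, y down, z forward; pixel columns grow to the right and rows downward; lengths in m; the calibration is good to about 2 mm. A picture is of the moment at which its call begins: read the wrist's pose just before it. camera_model takes no time and is no camera call; for the wrist camera it gives the pose at the moment of the call.
- bot.sign_off(): hands the job in, once; it reports no verdict.
Trained networks look in the newest picture that a camera, given by its name, has taken for a name from the list of things; names that differ only in an ending like _2 or _b are one class to them, and where a whole thing is asked for, a point or a joint stands for the part that bears it (a point fixed in the world has none). Each returns a list of dicts, best first, with "score" (0 to 1); they miss things now and then, are a little off and sometimes report something else, mostly with a low value. They report only what shows in the picture. A call takes as long as a camera call. They do not tell look-alikes from the thing itself.
- finder.search_frame(camera, label): "centre" ([x, y, z] in m, in the coordinates of the camera as it stood for that picture, good to about 4 mm: the middle of the surface that is visible of it).
- finder.regions_of(camera, label): "pixels" (384x512 bool, what is visible of it).
The state is a dict: "time_s": time; "q": joint angles; "joint_velocities": joint speeds; "effort": joint torques, N m; "ee_pos": TCP position; "ee_rot": TCP orientation; "ft_force": force on the tool from outside, world axes, zero at the start; "ft_torque": the same for the moment, N m; "opening": opening from 0.0 (shut) to 1.0 (fully open).
Only numpy, scipy, OpenCV 4.12 (cv2) and the standard library are available. Lean on these libraries where they do the work, as an engineer would, in place of code of your own. Each camera call takes 0.05 s, during which the arm holds its last target.

TASK

Make up the centrifuge sleeves as a loose nest: the medium sleeve in the sprung cup and the small sleeve in the medium one, all upright, each let down gently until it just rests in the taper, and let go. Do not drop them in or press them home, or they wedge and jam: the cup on its spring should hardly dip. Leave everything else on the bench where it is.

Things in the scene. Friction and masses are not known exactly. Their poses are not given: they have to be found in the camera images.
- cup_rim (a point): centre of the mouth of the steel cup, 108 mm above the bench, z up. The cup stands on a spring over a fixed round grey base (104 mm diameter, 16 mm thick). It is an open cone 78 mm tall on a foot disc 84 mm wide, 8 mm thick; 45 mm wide above the foot, 68 mm at the rim; wall 4 mm: the mouth is 60 mm inside and its radius narrows 1 mm every 6 mm of depth; floor 70 mm below the mouth
- cup (a joint): how far the cup has dipped straight down on its spring, m: 0 is up, 0.012 the stop. It stays up under the sleeves' own weight and gives only beyond about 5 N of load, then 1.2 N per mm
- medium_sleeve: hollow steel sleeve, 95 mm tall, 0.16 kg, standing loose on its closed narrow foot: 44 mm wide there, tapering out to 64 mm at 60 mm height (the cup's taper), then a straight 64 mm band to the open top, to grip; wall 3 mm, inner floor 4 mm up. Origin: centre of the foot's underside, z up its axis. Resting in the cup its foot is about 46 mm below the cup's mouth, its rim 49 mm above it
- small_sleeve: slimmer, taller steel sleeve, 130 mm tall, 0.14 kg, standing loose on its narrow foot: 41 mm wide there, tapering out to 52 mm at 33 mm height (same taper), then straight to the open top; wall 3 mm, solid up to 33 mm. Origin: centre of the foot's underside, z up its axis. Resting in the medium sleeve its foot is about 11 mm above that one's foot, its rim 46 mm above that one's rim
- tip_box: bystander: blue box of pipette tips, 120 x 85 x 54 mm tall. Origin: centre of its underside
- tube_rack: bystander: white low rack, 70 x 160 x 46 mm tall. Origin: centre of its underside
- specimen_jar: bystander: closed jar, 60 mm wide, 80 mm tall. Origin: centre of its underside
- carton: bystander: paper carton with a band, 100 x 140 x 60 mm tall. Origin: centre of its underside
- reagent_bottle: bystander: closed bottle, 60 mm wide, 120 mm tall. Origin: centre of its underside
- marker: bystander: pen with black cap lying on the bench, 130 x 14 x 14 mm. Origin: centre of its underside
Not all that is in view belongs to the job. What is shaped like the medium_sleeve but pink is not meant.

How it is judged:
By the outcome, as a careful person would: the job done as asked, in the order asked, and still so for the second after the job is handed in, with the robot touching nothing.
It also fails if it takes over 64 s, if anything falls off the work surface, if the arm or the gripper's body presses on something with over 40 N, if the wrist force passes 120 N, or if a joint passes its speed limit or range.

## Working session

There is one attempt and no reset: what is moved stays moved. The work goes in short steps, Python scripts to look and compute and a tool call to move; the robot and the scene stay as the last step left them, time stands still between calls to the robot, and variables do not carry over. Pictures are saved under pics/ and viewed, and the job is handed in when it is done.

Besides the shell and the picture viewer there is one more tool, called after "Request:" by a JSON object that holds its "fn" and its "kwargs", one argument or row to a line. carry_out: Moves the arm, as the interface text tells. Its arguments: {"type":"object","properties":{"series":{"type":"array"},"squeeze":{"type":"number"}},"required":["series"]}

```bash
mkdir -p pics; ls
cat > h.py <<'E'
import numpy as np, cv2
from bench import status, imaging, bot, finder
def cap(name,fn):
    m=imaging.camera_model(name); p,d=imaging.capture(name)
    cv2.imwrite('pics/'+fn,p[:,:,::-1]); np.savez('pics/'+fn+'.npz',p=p,d=d,**{k:np.array(v) for k,v in m.items()})
    return p,d,m
def world(d,m,u,v):
    u=np.atleast_1d(u).astype(float);v=np.atleast_1d(v).astype(float)
    K=np.array([[m['fx'],0,m['cx']],[0,m['fy'],m['cy']],[0,0,1]])
    n=cv2.undistortPoints(np.stack([u,v],-1)[:,None],K,np.array(m['dist_coeffs']))[:,0]
    z=d[v.astype(int),u.astype(int)]
    c=np.c_[n[:,0]*z,n[:,1]*z,z]
    return (c-np.array(m['t']))@np.array(m['R'])
def c2w(m,c): return np.array(m['R']).T@(np.array(c)-np.array(m['t']))
E
python3 - <<'E'
from h import *
print(status.get_state())
for n in ['scene','top']:
    p,d,m=cap(n,n+'0.png')
    print(n,np.round(c2w(m,[0,0,0]),3))
    for l in ['cup_rim','medium_sleeve','small_sleeve']:
        for r in finder.search_frame(n,l):
            c=np.array(r['centre']); print(l,round(r['score'],2),np.round(c2w(m,c),3), (m['fx']*c[0]/c[2]+m['cx'],m['fy']*c[1]/c[2]+m['cy']))
E
```

```text
pics
{'time_s': 0.0, 'q': array([-1.33271207,  0.70707204, -0.0275896 ,  1.48498776,  0.02199403,
        0.95092078, -0.07551079]), 'joint_velocities': array([-0.00089144, -0.00071224, -0.00121835, -0.00016682,  0.00074045,
        0.00026638, -0.00056817]), 'effort': array([ 1.30747553e-04, -8.83214235e+01,  1.23462629e+00, -2.36156952e+01,
        1.69089949e-02,  6.79226650e-03, -2.91917308e-05]), 'ee_pos': array([0.15872497, 0.55238342, 0.23084814]), 'ee_rot': array([-3.14050818e+00,  4.84637969e-05,  2.86177323e+00]), 'ft_force': array([-0.00856364,  0.21827206, -0.00259947]), 'ft_torque': array([0.01021026, 0.04933771, 0.01004954]), 'opening': 1.0040594185626137}
scene [ 1.221 -0.569  0.733]
cup_rim 0.97 [ 0.488 -0.273  0.076] (np.float64(137.23054917141465), np.float64(225.84811568560298))
medium_sleeve 0.81 [0.604 0.119 0.07 ] (np.float64(282.80461315447064), np.float64(188.346997088116))
medium_sleeve 0.69 [0.525 0.231 0.077] (np.float64(289.9426694572195), np.float64(161.3730870766005))
small_sleeve 0.88 [ 0.652 -0.001  0.092] (np.float64(263.9379129494689), np.float64(207.75635737796057))
top [3.460e-01 1.000e-03 1.397e+00]
cup_rim 0.9 [ 0.479 -0.266  0.04 ] (np.float64(337.3465940868754), np.float64(223.95027557200672))
medium_sleeve 0.81 [0.518 0.246 0.055] (np.float64(173.48338704640958), np.float64(211.24729107909627))
medium_sleeve 0.75 [0.596 0.129 0.046] (np.float64(211.59727367369436), np.float64(186.91664536819695))
small_sleeve 0.51 [0.645 0.018 0.077] (np.float64(246.53622754661674), np.float64(169.64703041878974))
```

View pics/scene0.png

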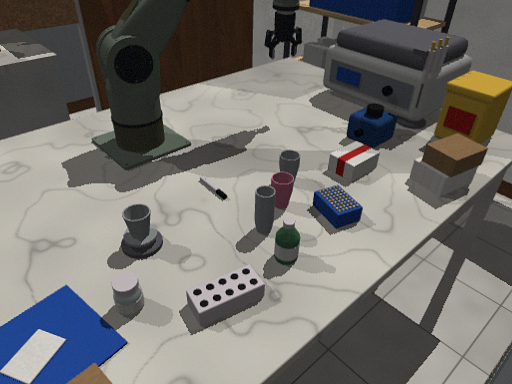

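View pics/top0.png

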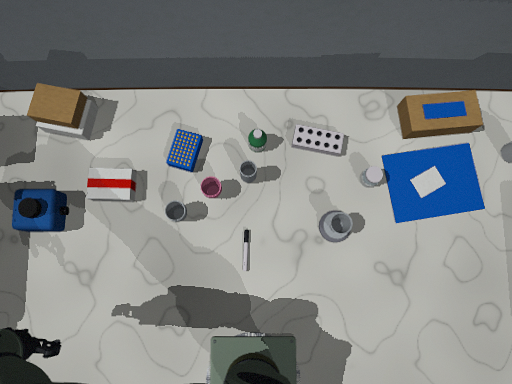

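Run:
```python
from h import *
p=np.load('pics/top0.png.npz'); q=np.load('pics/scene0.png.npz')
a=cv2.resize(p['p'][150:240,150:260,::-1],None,fx=4,fy=4,interpolation=cv2.INTER_CUBIC)
b=cv2.resize(q['p'][140:240,240:310,::-1],None,fx=4,fy=4,interpolation=cv2.INTER_CUBIC)
H=max(a.shape[0],b.shape[0]); f=lambda x:cv2.copyMakeBorder(x,0,H-x.shape[0],0,0,0)
cv2.imwrite('pics/crop.png',np.hstack([f(a),f(b)]))
from scipy.optimize import least_squares
for z in (p,q):
  vv,uu=np.mgrid[0:384,0:512]; ok=z['d'].ravel()>0
  W=world(z['d'],z,uu.ravel(),vv.ravel())
  W[~ok]=9
  print('bench z',np.median(W[(abs(W[:,0]-.45)<.05)&(abs(W[:,1]-.0)<.05),2]))
  for n,c,h,r in [('med',(.52,.24),.095,.032),('pink',(.6,.125),.095,.032),('small',(.648,.01),.13,.026),('cup',(.482,-.268),.108,.034)]:
    s=W[(np.hypot(W[:,0]-c[0],W[:,1]-c[1])<.06)&(abs(W[:,2]-h)<.008)]
    if len(s)<5: print(n,len(s)); continue
    o=least_squares(lambda x:np.hypot(s[:,0]-x[0],s[:,1]-x[1])-r+.0015,c,loss='soft_l1',f_scale=.002)
    print(n,len(s),np.round(o.x,4),np.round(s[:,2].max(),3),np.sqrt(np.mean(o.fun**2)))
```

```text
bench z 0.0004914408810577864
med 77 [0.5153 0.2357] 0.102 0.0015551209523896083
pink 75 [0.5885 0.1281] 0.103 0.0010093201415559444
small 64 [0.6366 0.0134] 0.135 0.0011302138630825069
cup 105 [ 0.4763 -0.2642] 0.115 0.0020058284935436867
bench z 0.0019979606421479416
med 128 [0.5161 0.236 ] 0.099 0.0017956982652835918
pink 157 [0.5903 0.1283] 0.099 0.001732161080704904
small 150 [0.6387 0.0138] 0.133 0.0014308163945332523
cup 234 [ 0.4759 -0.2642] 0.111 0.001934416097388813
```

View pics/crop.png

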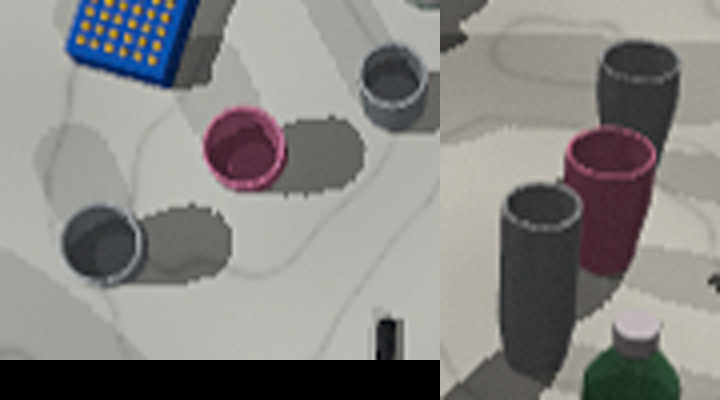

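Medium-shaped candidates: grey at top (175,211) and pink at top (211,187). The grey one is meant because the pink one is excluded, and the crop confirms this. The slim tall one at (248,171) is the small sleeve.

```bash
cat >> h.py <<'E'
from scipy.spatial.transform import Rotation as Ro
def rel(target,yaw=None,st=None):
    st=st or status.get_state()
    R=Ro.from_euler('xyz',st['ee_rot'])
    d=R.inv().apply(np.array(target)-st['ee_pos'])
    y=st['ee_rot'][2] if yaw is None else yaw
    T=Ro.from_euler('xyz',[np.pi,0,y])
    print('pos',np.round(st['ee_pos'],4),'rot',np.round(st['ee_rot'],4),'t',round(st['time_s'],2),'F',np.round(st['ft_force'],2),'op',round(st['opening'],3))
    print('shift mm',np.round(d*1000,1),'turn deg',np.round((R.inv()*T).as_rotvec(degrees=True),2))
E
python3 -c "
from h import *
rel([.5157,.2358,.19])
rel([.5157,.2358,.19],yaw=np.pi)"
```

```text
pos [0.1588 0.5526 0.2312] rot [-3.1414 -0.      2.8618] t 0.4 F [ 0.24 -0.53  0.35] op 0.998
shift mm [-430.5 -205.9   41.3] turn deg [-0.01 -0.    0.  ]
pos [0.1588 0.5526 0.2312] rot [-3.1414 -0.      2.8618] t 0.4 F [ 0.24 -0.53  0.35] op 0.998
shift mm [-430.5 -205.9   41.3] turn deg [-1.000e-02 -0.000e+00 -1.603e+01]
```

Request:
{"fn": "carry_out", "kwargs": {
  "series": [
    [[-0.05,-0.024,0],[0,0,-4],100],
    [[-0.1,-0.048,0],[0,0,-8],100],
    [[-0.2,-0.096,0.01],[0,0,-12],100],
    [[-0.3,-0.144,0.02],[0,0,-16],100],
    [[-0.4305,-0.2059,0.041],[0,0,-16],100],
    [[-0.4305,-0.2059,0.041],[0,0,-16],100],
    [[-0.4305,-0.2059,0.041],[0,0,-16],100],
    [[-0.4305,-0.2059,0.041],[0,0,-16],100],
    [[-0.4305,-0.2059,0.041],[0,0,-16],100],
    [[-0.4305,-0.2059,0.041],[0,0,-16],100],
    [[-0.4305,-0.2059,0.041],[0,0,-16],100],
    [[-0.4305,-0.2059,0.041],[0,0,-16],100],
    [[-0.4305,-0.2059,0.041],[0,0,-16],100],
    [[-0.4305,-0.2059,0.041],[0,0,-16],100]
  ]
}}

```text
time_s: 1.8
ee_pos: [0.5151, 0.2368, 0.1905]
ee_rot: [3.142, -0.0, -3.14]
ft_force: [0.4, 0.3, -0.6]
opening: 1.003
```

Run:
```python
from h import *
p,d,m=cap('wrist','w1.png')
print(np.round(c2w(m,[0,0,0]),3), np.round(np.array(m['R']),2).tolist())
vv,uu=np.mgrid[0:384,0:512]; ok=d.ravel()>0
W=world(d,m,uu.ravel(),vv.ravel()); W[~ok]=9
from scipy.optimize import least_squares
c=(.5157,.2358)
s=W[(np.hypot(W[:,0]-c[0],W[:,1]-c[1])<.05)&(abs(W[:,2]-.095)<.004)]
o=least_squares(lambda x:np.hypot(s[:,0]-x[0],s[:,1]-x[1])-.0305,c,loss='soft_l1',f_scale=.002)
print(len(s),o.x,s[:,2].max(),np.sqrt(np.mean(o.fun**2)))
rel([o.x[0],o.x[1],.06],yaw=np.pi)
```

```text
[0.442 0.237 0.334] [[-0.0, 1.0, 0.0], [0.96, 0.0, 0.28], [0.28, 0.0, -0.96]]
1301 [0.51462093 0.23738346] 0.09804421207506296 0.0010203130731227818
pos [0.5152 0.2366 0.1905] rot [ 3.1416e+00  1.0000e-04 -3.1408e+00] t 1.85 F [ 0.51 -0.22 -0.24] op 0.998
shift mm [  0.6   0.8 130.5] turn deg [0.   0.01 0.05]
```

View pics/w1.png

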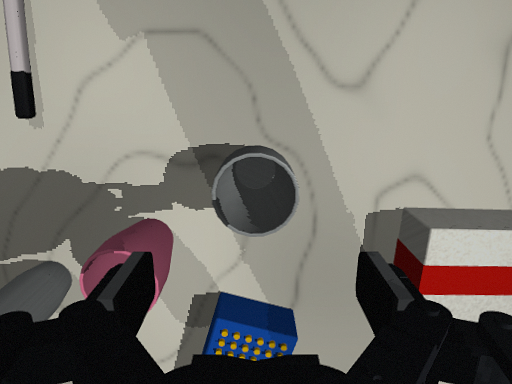

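The grey sleeve's rim is at (255,193), centred between the fingers, and the pink one is off to the left at (125,275). Descending to grip.

Request:
{"fn": "carry_out", "kwargs": {
  "series": [
    [[0.0005,0.0005,0.04],[0,0,0],100],
    [[0.0005,0.0005,0.08],[0,0,0],100],
    [[0.0005,0.0005,0.11],[0,0,0],100],
    [[0.0005,0.0005,0.128],[0,0,0],100],
    [[0.0005,0.0005,0.128],[0,0,0],100],
    [[0.0005,0.0005,0.128],[0,0,0],75],
    [[0.0005,0.0005,0.128],[0,0,0],70],
    [[0.0005,0.0005,0.128],[0,0,0],60],
    [[0.0005,0.0005,0.128],[0,0,0],60],
    [[0.0005,0.0005,0.128],[0,0,0],60],
    [[0.0005,0.0005,0.128],[0,0,0],60]
  ],
  "squeeze": 30
}}

```text
time_s: 2.95
ee_pos: [0.5153, 0.2375, 0.064]
ee_rot: [3.141, 0.002, -3.141]
ft_force: [-1.2, -0.8, 9.3]
opening: 0.745
```

Run:
```python
from h import *
rel([.476,-.264,.2],yaw=np.pi)
```

```text
pos [0.5153 0.2375 0.064 ] rot [ 3.1405e+00  2.1000e-03 -3.1408e+00] t 2.95 F [-1.22 -0.83  9.35] op 0.745
shift mm [  39.4 -501.3 -136.6] turn deg [0.06 0.12 0.05]
```

Request:
{"fn": "carry_out", "kwargs": {
  "series": [
    [[0,0,-0.02],[0,0,0],60],
    [[0,0,-0.06],[0,0,0],60],
    [[0,0,-0.1],[0,0,0],60],
    [[0,0,-0.137],[0,0,0],60],
    [[0,-0.04,-0.14],[0,0,0],60],
    [[0.005,-0.09,-0.14],[0,0,0],60],
    [[0.01,-0.14,-0.14],[0,0,0],60],
    [[0.015,-0.19,-0.14],[0,0,0],60],
    [[0.02,-0.24,-0.14],[0,0,0],60],
    [[0.024,-0.29,-0.14],[0,0,0],60],
    [[0.028,-0.34,-0.14],[0,0,0],60],
    [[0.032,-0.39,-0.14],[0,0,0],60],
    [[0.036,-0.44,-0.14],[0,0,0],60],
    [[0.039,-0.47,-0.14],[0,0,0],60],
    [[0.039,-0.5,-0.14],[0,0,0],60],
    [[0.039,-0.501,-0.14],[0,0,0],60],
    [[0.039,-0.501,-0.14],[0,0,0],60],
    [[0.039,-0.501,-0.14],[0,0,0],60],
    [[0.039,-0.501,-0.14],[0,0,0],60]
  ]
}}

```text
time_s: 4.85
ee_pos: [0.4767, -0.2627, 0.2037]
ee_rot: [3.141, 0.002, -3.139]
ft_force: [0.3, -0.9, -1.4]
opening: 0.744
```

Run:
```python
from h import *
F=[];P=[];Rr=[]
p,d,m=cap('wrist','w2.png')
cap('scene','s2.png'); cap('top','t2.png')
for i in range(1):
    s=status.get_state();print(s['ft_force'],s['time_s'])
rel([.476,-.264,.2],yaw=np.pi)
a=cv2.imread('pics/s2.png'); a=cv2.resize(a[100:280,40:240],None,fx=3,fy=3); cv2.imwrite('pics/s2c.png',a)
```

```text
[ 0.17613523 -0.27005336 -0.97178588] 5.0
pos [ 0.4766 -0.2631  0.2035] rot [ 3.1406e+00  2.2000e-03 -3.1398e+00] t 5.0 F [ 0.18 -0.27 -0.97] op 0.743
shift mm [ 0.6 -0.9  3.5] turn deg [0.06 0.13 0.1 ]
```

View pics/w2.png

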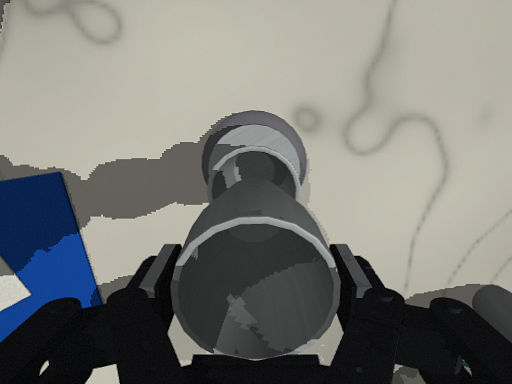

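View pics/s2c.png

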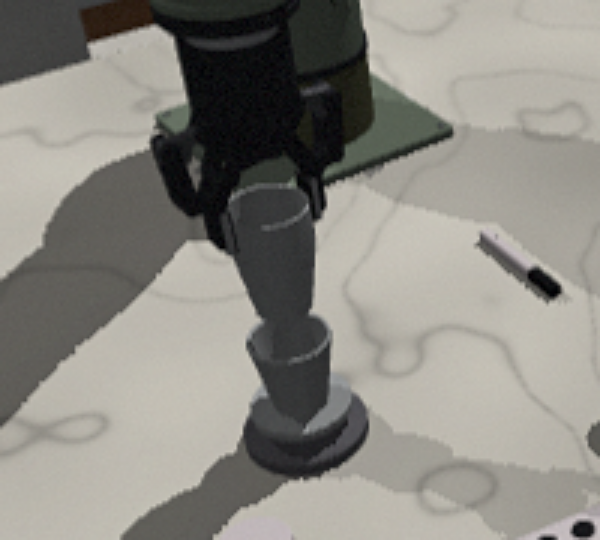

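Run:
```python
from h import *
from scipy.optimize import least_squares
def fit(s,r,c):
    o=least_squares(lambda x:np.hypot(s[:,0]-x[0],s[:,1]-x[1])-r,c,loss='soft_l1',f_scale=.002); return np.round(o.x,4),len(s),round(float(np.sqrt(np.mean(o.fun**2))),4)
for f in ['w2.png','s2.png','t2.png']:
  z=np.load('pics/%s.npz'%f)
  vv,uu=np.mgrid[0:384,0:512]; ok=z['d'].ravel()>0
  W=world(z['d'],z,uu.ravel(),vv.ravel()); W[~ok]=9
  c=np.array([.476,-.264]); rr=np.hypot(*(W[:,:2]-c).T)
  print(f)
  hi=W[(rr<.045)&(W[:,2]>.19)&(W[:,2]<.26)]
  print(np.histogram(hi[:,2],bins=np.arange(.19,.262,.004)))
  for zc in (.231,.234,.237,.24):
    s=W[(rr<.04)&(rr>.02)&(abs(W[:,2]-zc)<.0025)]
    if len(s)>10: print(' rim z',zc,fit(s,.0305,c))
  s=W[(rr<.042)&(rr>.02)&(abs(W[:,2]-.108)<.005)]
  if len(s)>10: print(' cup',fit(s,.032,c),np.percentile(s[:,2],[50,95]))
```

```text
w2.png
(array([ 765,  876,  988, 1033, 1077, 1207, 1478, 1635, 1828, 1885, 2187,
       4261,  672,  584,  823,  282,  630]), array([0.19 , 0.194, 0.198, 0.202, 0.206, 0.21 , 0.214, 0.218, 0.222,
       0.226, 0.23 , 0.234, 0.238, 0.242, 0.246, 0.25 , 0.254, 0.258]))
 rim z 0.231 (array([ 0.475 , -0.2624]), 2480, 0.0019)
 rim z 0.234 (array([ 0.4759, -0.2622]), 5098, 0.0017)
 rim z 0.237 (array([ 0.4764, -0.2622]), 3941, 0.0019)
 rim z 0.24 (array([ 0.4723, -0.2628]), 688, 0.0038)
 cup (array([ 0.4745, -0.2629]), 988, 0.0014) [0.10857682 0.10982742]
s2.png
(array([ 34,  28,  45,  60,  67,  73,  75,  94,  93, 100, 101, 117,  26,
        26,  25,  17,  20]), array([0.19 , 0.194, 0.198, 0.202, 0.206, 0.21 , 0.214, 0.218, 0.222,
       0.226, 0.23 , 0.234, 0.238, 0.242, 0.246, 0.25 , 0.254, 0.258]))
 rim z 0.231 (array([ 0.4783, -0.2632]), 121, 0.0027)
 rim z 0.234 (array([ 0.4778, -0.2632]), 130, 0.0026)
 rim z 0.237 (array([ 0.4777, -0.2628]), 96, 0.0031)
 rim z 0.24 (array([ 0.4813, -0.2623]), 27, 0.0053)
 cup (array([ 0.4758, -0.2642]), 149, 0.0015) [0.1077252  0.11068281]
t2.png
(array([0, 0, 6, 0, 4, 1, 7, 5, 7, 2, 6, 8, 1, 0, 0, 0, 1]), array([0.19 , 0.194, 0.198, 0.202, 0.206, 0.21 , 0.214, 0.218, 0.222,
       0.226, 0.23 , 0.234, 0.238, 0.242, 0.246, 0.25 , 0.254, 0.258]))
 rim z 0.234 (array([ 0.4777, -0.265 ]), 11, 0.0032)
 cup (array([ 0.4765, -0.2654]), 35, 0.0013) [0.10789175 0.11130314]
```

Request:
{"fn": "carry_out", "kwargs": {
  "series": [
    [[0.0015,-0.0008,0],[0,0,0],60],
    [[0.0015,-0.0008,0.01],[0,0,0],60],
    [[0.0015,-0.0008,0.025],[0,0,0],60],
    [[0.0015,-0.0008,0.04],[0,0,0],60],
    [[0.0015,-0.0008,0.052],[0,0,0],60],
    [[0.0015,-0.0008,0.06],[0,0,0],60],
    [[0.0015,-0.0008,0.064],[0,0,0],60],
    [[0.0015,-0.0008,0.064],[0,0,0],60],
    [[0.0015,-0.0008,0.064],[0,0,0],60],
    [[0.0015,-0.0008,0.064],[0,0,0],60]
  ]
}}

```text
time_s: 6.0
ee_pos: [0.4754, -0.264, 0.14]
ee_rot: [3.141, 0.003, -3.14]
ft_force: [0.4, 1.1, -0.9]
opening: 0.745
```

```bash
cat >> h.py <<'E'
def avg(n=6):
    # camera calls let time pass 0.05 s each: average force
    S=[]
    for i in range(n):
        imaging.capture('wrist'); S.append(status.get_state())
    F=np.array([s['ft_force'] for s in S]);T=np.array([s['ft_torque'] for s in S]);P=np.array([s['ee_pos'] for s in S])
    print('F',F.mean(0).round(2),'sd',F.std(0).round(2),'T',T.mean(0).round(3),'P mm',(P.mean(0)*1000).round(2),'rot',np.round(S[-1]['ee_rot'],4),'t',round(S[-1]['time_s'],2),'op',round(S[-1]['opening'],3))
E
python3 -c "
from h import *
avg(8)"
```

```text
F [ 0.05 -0.09 -1.16] sd [0.29 0.49 0.64] T [-0.007  0.002 -0.004] P mm [ 475.29 -263.95  139.72] rot [ 3.1406e+00  2.2000e-03 -3.1399e+00] t 6.4 op 0.746
```

Request:
{"fn": "carry_out", "kwargs": {
  "series": [
    [[0,0,0.003],[0,0,0],60],
    [[0,0,0.006],[0,0,0],60],
    [[0,0,0.006],[0,0,0],60],
    [[0,0,0.006],[0,0,0],60]
  ]
}}

```text
time_s: 6.8
ee_pos: [0.4752, -0.2639, 0.1334]
ee_rot: [3.14, 0.002, -3.14]
ft_force: [-0.3, 0.2, -1.8]
opening: 0.742
```

```bash
python3 -c "
from h import *
avg(6)
p,d,m=cap('scene','s3.png'); cv2.imwrite('pics/s3c.png',cv2.resize(p[150:270,80:200,::-1],None,fx=5,fy=5,interpolation=cv2.INTER_CUBIC))"
```

```text
F [-0.17  0.09 -1.13] sd [0.54 0.32 0.44] T [ 0.034  0.037 -0.025] P mm [ 475.26 -263.9   133.6 ] rot [ 3.1406e+00  2.4000e-03 -3.1399e+00] t 7.1 op 0.744
```

View pics/s3c.png

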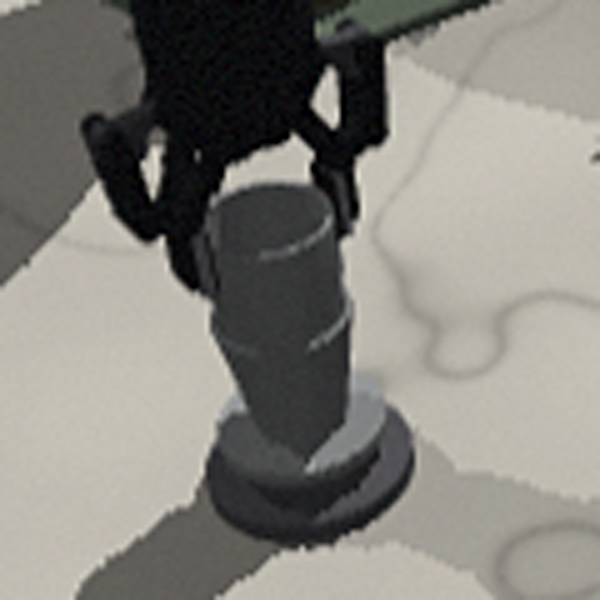

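The sleeve is inside the cup mouth and still free. Stepping down while watching the force.

Request:
{"fn": "carry_out", "kwargs": {
  "series": [
    [[0,0,0.001],[0,0,0],60],
    [[0,0,0.002],[0,0,0],60],
    [[0,0,0.003],[0,0,0],60],
    [[0,0,0.003],[0,0,0],60],
    [[0,0,0.003],[0,0,0],60]
  ]
}}

```text
time_s: 7.65
ee_pos: [0.4752, -0.2638, 0.1305]
ee_rot: [3.14, 0.002, -3.14]
ft_force: [-0.3, 1.2, -1.8]
opening: 0.741
```

```bash
python3 -c "
from h import *
avg(6)"
```

```text
F [-0.73  0.99 -2.15] sd [0.38 0.21 0.69] T [ 0.376  0.26  -0.005] P mm [ 475.2  -263.82  130.55] rot [ 3.1405e+00  2.2000e-03 -3.1399e+00] t 7.95 op 0.742
```

Request:
{"fn": "carry_out", "kwargs": {
  "series": [
    [[0.0004,0.0006,0],[0,0,0],60],
    [[0.0004,0.0006,0.0008],[0,0,0],60],
    [[0.0004,0.0006,0.0015],[0,0,0],60],
    [[0.0004,0.0006,0.0015],[0,0,0],60]
  ]
}}

```text
time_s: 8.35
ee_pos: [0.4748, -0.2633, 0.129]
ee_rot: [3.141, 0.002, -3.14]
ft_force: [0.0, -0.1, -0.9]
opening: 0.743
```

```bash
python3 -c "
from h import *
avg(6)"
```

```text
F [-0.22 -0.26 -1.63] sd [0.46 0.47 0.51] T [-0.004  0.069 -0.018] P mm [ 474.85 -263.29  129.08] rot [ 3.1406e+00  2.3000e-03 -3.1399e+00] t 8.65 op 0.745
```

Request:
{"fn": "carry_out", "kwargs": {
  "series": [
    [[0.0002,0,0.0005],[0,0,0],60],
    [[0.0002,0,0.001],[0,0,0],60],
    [[0.0002,0,0.0015],[0,0,0],60],
    [[0.0002,0,0.0015],[0,0,0],60]
  ]
}}

```text
time_s: 9.05
ee_pos: [0.4746, -0.2632, 0.1275]
ee_rot: [3.141, 0.002, -3.14]
ft_force: [0.3, 0.5, -1.6]
opening: 0.748
```

```bash
python3 -c "
from h import *
avg(6)"
```

```text
F [-0.11  0.32 -1.72] sd [0.32 0.36 0.56] T [ 0.061  0.082 -0.002] P mm [ 474.63 -263.25  127.58] rot [ 3.1406e+00  2.2000e-03 -3.1399e+00] t 9.35 op 0.746
```

Request:
{"fn": "carry_out", "kwargs": {
  "series": [
    [[0.0001,0.0001,0.0004],[0,0,0],60],
    [[0.0001,0.0001,0.0008],[0,0,0],60],
    [[0.0001,0.0001,0.001],[0,0,0],60],
    [[0.0001,0.0001,0.001],[0,0,0],60]
  ]
}}

```text
time_s: 9.75
ee_pos: [0.4745, -0.2631, 0.1266]
ee_rot: [3.141, 0.002, -3.14]
ft_force: [-1.3, 0.7, -0.7]
opening: 0.745
```

```bash
python3 -c "
from h import *
avg(6)"
```

```text
F [-0.51  0.21 -0.92] sd [0.42 0.32 0.56] T [0.076 0.126 0.015] P mm [ 474.53 -263.14  126.58] rot [ 3.1405e+00  2.2000e-03 -3.1398e+00] t 10.05 op 0.744
```

Request:
{"fn": "carry_out", "kwargs": {
  "series": [
    [[0.0001,0.0001,0.0003],[0,0,0],60],
    [[0.0001,0.0001,0.0006],[0,0,0],60],
    [[0.0001,0.0001,0.0008],[0,0,0],60],
    [[0.0001,0.0001,0.0008],[0,0,0],60]
  ]
}}

```text
time_s: 10.45
ee_pos: [0.4744, -0.2631, 0.1258]
ee_rot: [3.141, 0.002, -3.14]
ft_force: [-0.7, 0.0, -0.4]
opening: 0.748
```

```bash
python3 -c "
from h import *
avg(6)"
```

```text
F [-0.59 -0.14 -1.1 ] sd [0.52 0.68 0.41] T [ 0.018  0.144 -0.015] P mm [ 474.42 -263.05  125.78] rot [ 3.1406e+00  2.1000e-03 -3.1399e+00] t 10.75 op 0.746
```

Request:
{"fn": "carry_out", "kwargs": {
  "series": [
    [[0.0002,0,0.0003],[0,0,0],60],
    [[0.0002,0,0.0006],[0,0,0],60],
    [[0.0002,0,0.0008],[0,0,0],60],
    [[0.0002,0,0.0008],[0,0,0],60]
  ]
}}

```text
time_s: 11.15
ee_pos: [0.4742, -0.2631, 0.125]
ee_rot: [3.141, 0.002, -3.14]
ft_force: [-0.5, 0.5, 0.9]
opening: 0.747
```

```bash
python3 -c "
from h import *
avg(6)"
```

```text
F [-0.79 -0.42  1.06] sd [0.39 0.25 0.43] T [ 0.009  0.182 -0.01 ] P mm [ 474.24 -263.08  125.  ] rot [ 3.1406e+00  2.2000e-03 -3.1399e+00] t 11.45 op 0.746
```

Contact is light (Fz rose from about −1.3 to +1 N), so I'm releasing.

Request:
{"fn": "carry_out", "kwargs": {
  "series": [
    [[0,0,0],[0,0,0],74],
    [[0,0,0],[0,0,0],76],
    [[0,0,0],[0,0,0],78],
    [[0,0,0],[0,0,0],82],
    [[0,0,0],[0,0,0],88],
    [[0,0,0],[0,0,0],94],
    [[0,0,0],[0,0,0],98],
    [[0,0,0],[0,0,0],98]
  ]
}}

```text
time_s: 12.25
ee_pos: [0.4742, -0.2631, 0.125]
ee_rot: [3.141, 0.002, -3.14]
ft_force: [0.1, 0.9, -0.5]
opening: 0.983
```

Run:
```python
from h import *
avg(3)
p,d,m=cap('scene','s4.png'); cv2.imwrite('pics/s4c.png',cv2.resize(p[150:270,80:200,::-1],None,fx=5,fy=5,interpolation=cv2.INTER_CUBIC))
cap('wrist','w4.png')
```

```text
F [-0.03  0.07  0.83] sd [0.37 0.32 0.32] T [-0.007  0.002 -0.015] P mm [ 474.26 -263.1   125.01] rot [ 3.1406e+00  2.2000e-03 -3.1399e+00] t 12.4 op 0.975
```

View pics/s4c.png

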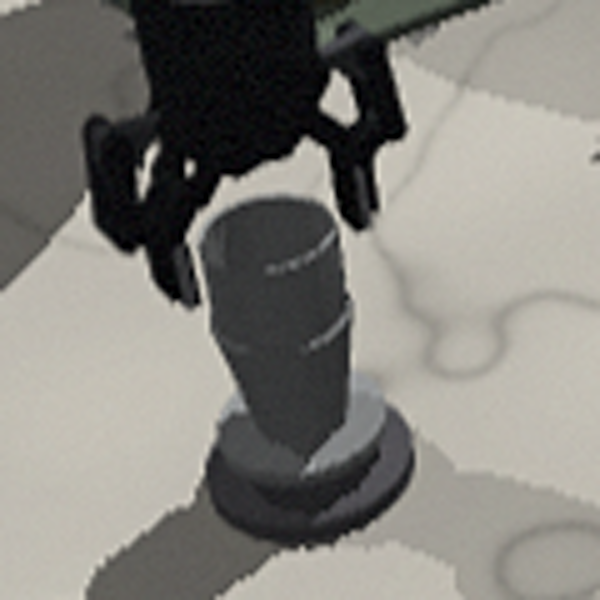

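View pics/w4.png

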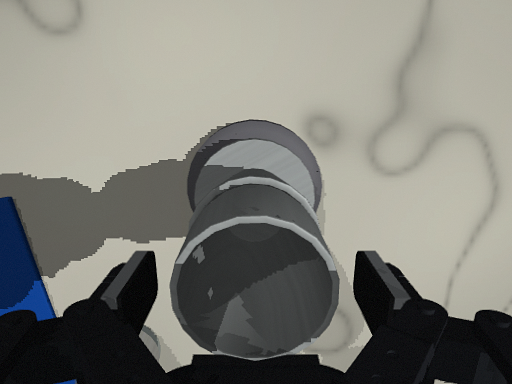

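```bash
cat >> h.py <<'E'
from scipy.optimize import least_squares
def cyl(f,c,r,z0,z1):
    # fit outer surface of a straight band: axis point at mid height + slope
    z=np.load('pics/%s.npz'%f)
    vv,uu=np.mgrid[0:384,0:512]; ok=z['d'].ravel()>0
    W=world(z['d'],z,uu.ravel(),vv.ravel()); W[~ok]=9
    rr=np.hypot(W[:,0]-c[0],W[:,1]-c[1])
    cam=c2w(z,[0,0,0])
    s=W[(abs(rr-r)<.006)&(W[:,2]>z0)&(W[:,2]<z1)]
    # camera-facing side only
    s=s[((s[:,:2]-c)@(cam[:2]-c))>0.2*r*np.linalg.norm(cam[:2]-c)]
    zm=(z0+z1)/2
    o=least_squares(lambda x:np.hypot(s[:,0]-x[0]-x[2]*(s[:,2]-zm),s[:,1]-x[1]-x[3]*(s[:,2]-zm))-r,[c[0],c[1],0,0],loss='soft_l1',f_scale=.001)
    print(f,'n',len(s),'axis',o.x[:2].round(4),'slope deg',np.degrees(o.x[2:]).round(2),'rms',np.sqrt(np.mean(o.fun**2)).round(4))
def rim(f,c,ro,z0,z1):
    z=np.load('pics/%s.npz'%f)
    vv,uu=np.mgrid[0:384,0:512]; ok=z['d'].ravel()>0
    W=world(z['d'],z,uu.ravel(),vv.ravel()); W[~ok]=9
    rr=np.hypot(W[:,0]-c[0],W[:,1]-c[1])
    s=W[(abs(rr-ro+.0015)<.0015)&(W[:,2]>z0)&(W[:,2]<z1)]
    a=np.arctan2(s[:,1]-c[1],s[:,0]-c[0])
    print(f,'rim z by azimuth',[(k*45,int((w:=np.abs(np.angle(np.exp(1j*(a-k*np.pi/4))))<.39).sum()),round(float(np.percentile(s[w,2],90)),4) if w.sum()>3 else None) for k in range(8)])
E
python3 - <<'E'
from h import *
c=np.array([.4755,-.264])
for f in ['w4.png','s4.png']:
    rim(f,c,.032,.14,.17)
cyl('s4.png',c,.032,.125,.152)
c=np.array([.516,.236]); cyl('s2.png' if 0 else 'scene0.png',c,.032,.062,.09);
E
```

```text
w4.png rim z by azimuth [(0, 10, 0.1554), (45, 499, 0.1567), (90, 848, 0.1567), (135, 284, 0.1571), (180, 360, 0.1571), (225, 676, 0.1572), (270, 219, 0.1572), (315, 99, 0.1569)]
s4.png rim z by azimuth [(0, 47, 0.1573), (45, 30, 0.1573), (90, 22, 0.1573), (135, 43, 0.1572), (180, 40, 0.1561), (225, 22, 0.1581), (270, 28, 0.1573), (315, 47, 0.1574)]
s4.png n 239 axis [ 0.4739 -0.2631] slope deg [0.44 0.02] rms 0.0012
scene0.png n 154 axis [0.5151 0.2376] slope deg [-2.35  2.75] rms 0.0016
```

The sleeve rim is flat at 157 mm all round, which is the expected 108+49, so it is seated and upright. On to the small sleeve.

Request:
{"fn": "carry_out", "kwargs": {
  "series": [
    [[0,0,-0.02],[0,0,0],98],
    [[0,0,-0.05],[0,0,0],98],
    [[0,0,-0.085],[0,0,0],98],
    [[-0.02,0.035,-0.085],[0,0,0],98],
    [[-0.045,0.078,-0.085],[0,0,0],98],
    [[-0.07,0.12,-0.085],[0,0,0],98],
    [[-0.095,0.163,-0.085],[0,0,0],98],
    [[-0.12,0.206,-0.085],[0,0,0],98],
    [[-0.145,0.25,-0.085],[0,0,0],98],
    [[-0.162,0.278,-0.085],[0,0,0],98],
    [[-0.162,0.278,-0.085],[0,0,0],98],
    [[-0.162,0.278,-0.085],[0,0,0],98],
    [[-0.162,0.278,-0.085],[0,0,0],98],
    [[-0.162,0.278,-0.085],[0,0,0],98]
  ]
}}

```text
time_s: 13.9
ee_pos: [0.6354, 0.0139, 0.2109]
ee_rot: [3.141, 0.002, -3.141]
ft_force: [-0.4, -0.5, 0.3]
opening: 0.978
```

Run:
```python
from h import *
p,d,m=cap('wrist','w5.png')
z=np.load('pics/w5.png.npz')
vv,uu=np.mgrid[0:384,0:512]; ok=d.ravel()>0
W=world(d,m,uu.ravel(),vv.ravel()); W[~ok]=9
c=(.636,.0148)
s=W[(np.hypot(W[:,0]-c[0],W[:,1]-c[1])<.04)&(abs(W[:,2]-.13)<.004)]
o=least_squares(lambda x:np.hypot(s[:,0]-x[0],s[:,1]-x[1])-.0245,c,loss='soft_l1',f_scale=.001)
print(len(s),o.x,np.percentile(s[:,2],95),np.sqrt(np.mean(o.fun**2)))
rel([o.x[0],o.x[1],.091],yaw=np.pi)
```

```text
1160 [0.63704804 0.01506527] 0.13174817055463722 0.001006460662515472
pos [0.6355 0.0141 0.2109] rot [ 3.1409e+00  2.4000e-03 -3.1412e+00] t 13.95 F [-0.75  0.95 -0.02] op 0.981
shift mm [ -1.3   0.9 119.9] turn deg [0.04 0.14 0.02]
```

View pics/w5.png

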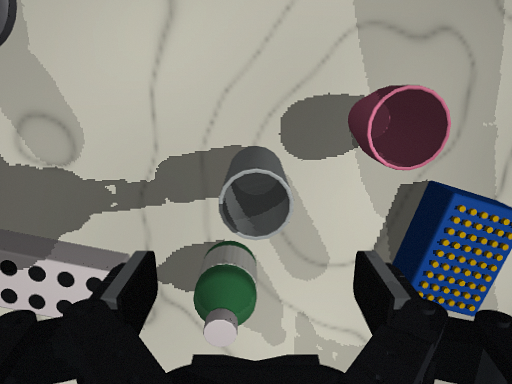

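The small sleeve's rim is at (255,204) between the fingers, with the green bottle beside it at (225,300), outside the jaw line.

Request:
{"fn": "carry_out", "kwargs": {
  "series": [
    [[-0.0014,0.0009,0],[0,0,0],98],
    [[-0.0014,0.0009,0.04],[0,0,0],98],
    [[-0.0014,0.0009,0.08],[0,0,0],98],
    [[-0.0014,0.0009,0.105],[0,0,0],98],
    [[-0.0014,0.0009,0.117],[0,0,0],98],
    [[-0.0014,0.0009,0.117],[0,0,0],85],
    [[-0.0014,0.0009,0.117],[0,0,0],75],
    [[-0.0014,0.0009,0.117],[0,0,0],65],
    [[-0.0014,0.0009,0.117],[0,0,0],60],
    [[-0.0014,0.0009,0.117],[0,0,0],50],
    [[-0.0014,0.0009,0.117],[0,0,0],45],
    [[-0.0014,0.0009,0.117],[0,0,0],45],
    [[-0.0014,0.0009,0.117],[0,0,0],45]
  ]
}}

```text
time_s: 15.25
ee_pos: [0.6379, 0.015, 0.0954]
ee_rot: [3.141, 0.005, -3.141]
ft_force: [-0.1, -0.1, 6.8]
opening: 0.602
```

Run:
```python
from h import *
avg(3)
rel([.4742,-.2631,.27])
```

```text
F [-0.68 -1.09  8.15] sd [0.43 0.47 0.25] T [-0.124  0.189 -0.023] P mm [637.89  14.95  95.42] rot [ 3.141   0.0048 -3.1415] t 15.4 op 0.603
pos [0.6379 0.0149 0.0954] rot [ 3.141   0.0048 -3.1415] t 15.4 F [-0.08 -0.5   8.49] op 0.603
shift mm [ 162.9 -277.9 -175.5] turn deg [0.04 0.27 0.  ]
```

Request:
{"fn": "carry_out", "kwargs": {
  "series": [
    [[0,0,-0.015],[0,0,0],45],
    [[0,0,-0.05],[0,0,0],45],
    [[0,0,-0.09],[0,0,0],45],
    [[0,0,-0.13],[0,0,0],45],
    [[0,0,-0.165],[0,0,0],45],
    [[0.01,-0.017,-0.175],[0,0,0],45],
    [[0.035,-0.06,-0.175],[0,0,0],45],
    [[0.06,-0.102,-0.175],[0,0,0],45],
    [[0.085,-0.145,-0.175],[0,0,0],45],
    [[0.11,-0.188,-0.175],[0,0,0],45],
    [[0.135,-0.23,-0.175],[0,0,0],45],
    [[0.152,-0.26,-0.175],[0,0,0],45],
    [[0.163,-0.278,-0.175],[0,0,0],45],
    [[0.163,-0.278,-0.175],[0,0,0],45],
    [[0.163,-0.278,-0.175],[0,0,0],45],
    [[0.163,-0.278,-0.175],[0,0,0],45]
  ]
}}

```text
time_s: 17.0
ee_pos: [0.4747, -0.2623, 0.2698]
ee_rot: [3.141, 0.006, -3.14]
ft_force: [-1.3, -0.7, -1.8]
opening: 0.607
```

Run:
```python
from h import *
avg(4)
p,d,m=cap('wrist','w6.png')
p,d,m=cap('scene','s6.png'); cv2.imwrite('pics/s6c.png',cv2.resize(p[90:270,60:240,::-1],None,fx=3,fy=3,interpolation=cv2.INTER_CUBIC))
def fit(f,c,r,zc,dz=.003):
    z=np.load('pics/%s.npz'%f)
    vv,uu=np.mgrid[0:384,0:512]; ok=z['d'].ravel()>0
    W=world(z['d'],z,uu.ravel(),vv.ravel()); W[~ok]=9
    rr=np.hypot(W[:,0]-c[0],W[:,1]-c[1])
    s=W[(abs(rr-r)<.005)&(abs(W[:,2]-zc)<dz)]
    o=least_squares(lambda x:np.hypot(s[:,0]-x[0],s[:,1]-x[1])-r,c,loss='soft_l1',f_scale=.001)
    print(f,zc,len(s),o.x.round(4),np.sqrt(np.mean(o.fun**2)).round(4))
for f in ['w6.png','s6.png']:
    fit(f,(.4745,-.2632),.0305,.157)
    fit(f,(.4745,-.2632),.0245,.305)
    rim(f,np.array([.4745,-.2632]),.026,.29,.32)
```

```text
F [-0.54  0.06 -0.88] sd [0.54 0.11 0.28] T [-0.031 -0.026 -0.017] P mm [ 474.55 -262.42  269.61] rot [ 3.1409  0.0049 -3.1404] t 17.2 op 0.601
w6.png 0.157 567 [ 0.4744 -0.2626] 0.0009
w6.png 0.305 4333 [ 0.4736 -0.2622] 0.0013
w6.png rim z by azimuth [(0, 478, 0.3053), (45, 998, 0.305), (90, 620, 0.3052), (135, 363, 0.3055), (180, 995, 0.3052), (225, 683, 0.3054), (270, 550, 0.3111), (315, 169, 0.3056)]
s6.png 0.157 87 [ 0.4754 -0.2637] 0.0014
s6.png 0.305 101 [ 0.4757 -0.2625] 0.0016
s6.png rim z by azimuth [(0, 41, 0.3054), (45, 19, 0.3057), (90, 18, 0.3055), (135, 38, 0.3047), (180, 29, 0.3029), (225, 3, None), (270, 8, 0.3049), (315, 45, 0.3057)]
```

View pics/w6.png

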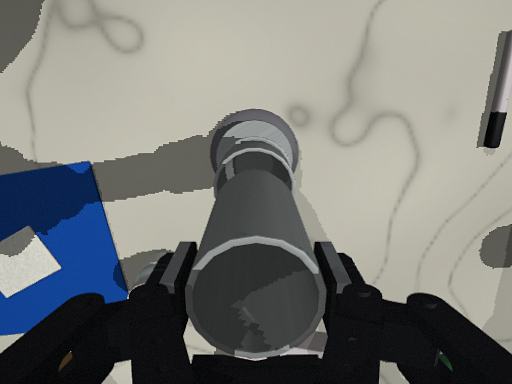

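View pics/s6c.png

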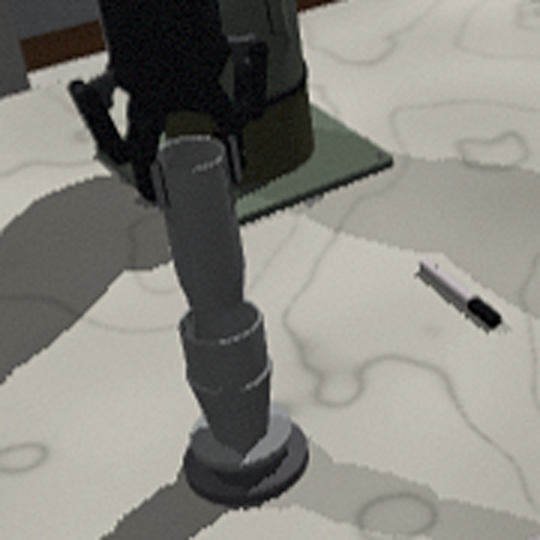

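Request:
{"fn": "carry_out", "kwargs": {
  "series": [
    [[0.0001,-0.0007,0],[0,0,0],45],
    [[0.0001,-0.0007,0.01],[0,0,0],45],
    [[0.0001,-0.0007,0.025],[0,0,0],45],
    [[0.0001,-0.0007,0.04],[0,0,0],45],
    [[0.0001,-0.0007,0.055],[0,0,0],45],
    [[0.0001,-0.0007,0.07],[0,0,0],45],
    [[0.0001,-0.0007,0.08],[0,0,0],45],
    [[0.0001,-0.0007,0.086],[0,0,0],45],
    [[0.0001,-0.0007,0.09],[0,0,0],45],
    [[0.0001,-0.0007,0.09],[0,0,0],45],
    [[0.0001,-0.0007,0.09],[0,0,0],45]
  ]
}}

```text
time_s: 18.4
ee_pos: [0.4748, -0.2636, 0.1798]
ee_rot: [3.141, 0.005, -3.141]
ft_force: [0.2, -0.2, -1.6]
opening: 0.604
```

```bash
python3 -c "
from h import *
avg(6)"
```

```text
F [-0.14  0.18 -1.01] sd [0.36 0.44 0.55] T [-0.007  0.025 -0.002] P mm [ 474.73 -263.57  179.79] rot [ 3.1411  0.0051 -3.1408] t 18.7 op 0.609
```

Request:
{"fn": "carry_out", "kwargs": {
  "series": [
    [[0.0003,0.0004,0.001],[0,0,0],45],
    [[0.0003,0.0004,0.003],[0,0,0],45],
    [[0.0003,0.0004,0.005],[0,0,0],45],
    [[0.0003,0.0004,0.005],[0,0,0],45],
    [[0.0003,0.0004,0.005],[0,0,0],45]
  ]
}}

```text
time_s: 19.2
ee_pos: [0.4744, -0.2631, 0.1746]
ee_rot: [3.141, 0.005, -3.141]
ft_force: [0.3, 0.7, -1.4]
opening: 0.605
```

```bash
python3 -c "
from h import *
avg(6)"
```

```text
F [-0.16  0.43 -1.57] sd [0.57 0.32 0.33] T [ 0.002  0.009 -0.017] P mm [ 474.43 -263.13  174.67] rot [ 3.1411  0.0051 -3.1408] t 19.5 op 0.602
```

Request:
{"fn": "carry_out", "kwargs": {
  "series": [
    [[0,0,0.001],[0,0,0],45],
    [[0,0,0.002],[0,0,0],45],
    [[0,0,0.003],[0,0,0],45],
    [[0,0,0.003],[0,0,0],45],
    [[0,0,0.003],[0,0,0],45]
  ]
}}

```text
time_s: 20.0
ee_pos: [0.4744, -0.2631, 0.1716]
ee_rot: [3.141, 0.005, -3.141]
ft_force: [-0.4, 0.5, -1.2]
opening: 0.599
```

```bash
python3 -c "
from h import *
avg(6)"
```

```text
F [ 0.55 -0.06 -1.14] sd [0.57 0.64 0.6 ] T [-0.004  0.015 -0.003] P mm [ 474.44 -263.15  171.71] rot [ 3.1411  0.0051 -3.1409] t 20.3 op 0.601
```

Still free, with about 3 mm to go.

Request:
{"fn": "carry_out", "kwargs": {
  "series": [
    [[0,0,0.0005],[0,0,0],45],
    [[0,0,0.001],[0,0,0],45],
    [[0,0,0.0015],[0,0,0],45],
    [[0,0,0.0015],[0,0,0],45]
  ]
}}

```text
time_s: 20.7
ee_pos: [0.4744, -0.2631, 0.1701]
ee_rot: [3.141, 0.005, -3.141]
ft_force: [-0.5, 0.3, -0.9]
opening: 0.602
```

```bash
python3 -c "
from h import *
avg(6)"
```

```text
F [ 0.08  0.21 -1.51] sd [0.77 0.22 0.22] T [ 0.012 -0.005 -0.019] P mm [ 474.43 -263.15  170.2 ] rot [ 3.1412  0.0052 -3.1409] t 21.0 op 0.602
```

Request:
{"fn": "carry_out", "kwargs": {
  "series": [
    [[0,0,0.0004],[0,0,0],45],
    [[0,0,0.0008],[0,0,0],45],
    [[0,0,0.001],[0,0,0],45],
    [[0,0,0.001],[0,0,0],45]
  ]
}}

```text
time_s: 21.4
ee_pos: [0.4745, -0.2632, 0.1692]
ee_rot: [3.141, 0.005, -3.141]
ft_force: [-0.3, 0.2, -2.1]
opening: 0.604
```

```bash
python3 -c "
from h import *
avg(6)"
```

```text
F [-0.1   0.03 -1.21] sd [0.51 0.43 0.25] T [-0.024  0.019 -0.005] P mm [ 474.46 -263.15  169.23] rot [ 3.1411  0.0053 -3.141 ] t 21.7 op 0.6
```

Request:
{"fn": "carry_out", "kwargs": {
  "series": [
    [[0,0,0.0003],[0,0,0],45],
    [[0,0,0.0006],[0,0,0],45],
    [[0,0,0.0008],[0,0,0],45],
    [[0,0,0.0008],[0,0,0],45]
  ]
}}

```text
time_s: 22.1
ee_pos: [0.4745, -0.2632, 0.1684]
ee_rot: [3.141, 0.005, -3.141]
ft_force: [0.8, -0.1, -1.5]
opening: 0.604
```

```bash
python3 -c "
from h import *
avg(6)"
```

```text
F [-0.12  0.25 -1.35] sd [0.35 0.41 0.43] T [-0.001  0.024 -0.012] P mm [ 474.47 -263.15  168.44] rot [ 3.1412  0.0053 -3.1409] t 22.4 op 0.602
```

Request:
{"fn": "carry_out", "kwargs": {
  "series": [
    [[0,0,0.0002],[0,0,0],45],
    [[0,0,0.0004],[0,0,0],45],
    [[0,0,0.0006],[0,0,0],45],
    [[0,0,0.0006],[0,0,0],45]
  ]
}}

```text
time_s: 22.8
ee_pos: [0.4745, -0.2632, 0.1678]
ee_rot: [3.141, 0.005, -3.141]
ft_force: [0.4, 0.6, -1.8]
opening: 0.603
```

```bash
python3 -c "
from h import *
avg(6)"
```

```text
F [-0.4   0.03 -1.35] sd [0.44 0.5  0.53] T [-0.002 -0.005  0.003] P mm [ 474.47 -263.16  167.84] rot [ 3.1412  0.0052 -3.141 ] t 23.1 op 0.599
```

Request:
{"fn": "carry_out", "kwargs": {
  "series": [
    [[0,0,0.0002],[0,0,0],45],
    [[0,0,0.0004],[0,0,0],45],
    [[0,0,0.0006],[0,0,0],45],
    [[0,0,0.0006],[0,0,0],45]
  ]
}}

```text
time_s: 23.5
ee_pos: [0.4744, -0.2632, 0.1672]
ee_rot: [3.141, 0.005, -3.141]
ft_force: [-0.7, 0.1, -1.5]
opening: 0.606
```

```bash
python3 -c "
from h import *
avg(6)"
```

```text
F [-0.19 -0.   -1.2 ] sd [0.19 0.49 0.49] T [ 0.001  0.016 -0.   ] P mm [ 474.47 -263.15  167.24] rot [ 3.1411  0.0052 -3.1409] t 23.8 op 0.6
```

Request:
{"fn": "carry_out", "kwargs": {
  "series": [
    [[0,0,0.0002],[0,0,0],45],
    [[0,0,0.0004],[0,0,0],45],
    [[0,0,0.0006],[0,0,0],45],
    [[0,0,0.0006],[0,0,0],45]
  ]
}}

```text
time_s: 24.2
ee_pos: [0.4745, -0.2632, 0.1666]
ee_rot: [3.141, 0.005, -3.141]
ft_force: [-0.4, -1.2, -0.8]
opening: 0.601
```

Run:
```python
from h import *
avg(6)
p,d,m=cap('wrist','w7.png'); cap('scene','s7.png')
c=np.array([.474,-.2628])
for f in ['w7.png','s7.png']:
    rim(f,c,.026,.19,.215); rim(f,c,.032,.145,.165)
```

```text
F [ 0.07  0.13 -1.27] sd [0.54 0.37 0.75] T [ 0.042  0.068 -0.017] P mm [ 474.46 -263.15  166.63] rot [ 3.1411  0.0052 -3.1409] t 24.5 op 0.603
w7.png rim z by azimuth [(0, 854, 0.2022), (45, 716, 0.2022), (90, 493, 0.2046), (135, 686, 0.2025), (180, 1047, 0.2024), (225, 695, 0.2027), (270, 435, 0.205), (315, 609, 0.2024)]
w7.png rim z by azimuth [(0, 0, None), (45, 0, None), (90, 77, 0.157), (135, 372, 0.1572), (180, 544, 0.157), (225, 399, 0.1572), (270, 105, 0.1573), (315, 0, None)]
s7.png rim z by azimuth [(0, 20, 0.2028), (45, 11, 0.2028), (90, 10, 0.2056), (135, 15, 0.202), (180, 15, 0.2024), (225, 3, None), (270, 5, 0.2024), (315, 16, 0.2024)]
s7.png rim z by azimuth [(0, 23, 0.1573), (45, 13, 0.157), (90, 5, 0.1594), (135, 0, None), (180, 0, None), (225, 3, None), (270, 15, 0.1577), (315, 28, 0.1571)]
```

Request:
{"fn": "carry_out", "kwargs": {
  "series": [
    [[0.0001,0,0.0002],[0,0,0],45],
    [[0.0001,0,0.0004],[0,0,0],45],
    [[0.0001,0,0.0004],[0,0,0],45]
  ]
}}

```text
time_s: 24.9
ee_pos: [0.4744, -0.2632, 0.1662]
ee_rot: [3.141, 0.005, -3.141]
ft_force: [0.2, 0.4, -0.3]
opening: 0.604
```

```bash
python3 -c "
from h import *
avg(8)"
```

```text
F [-0.16 -0.04 -0.76] sd [0.47 0.24 0.5 ] T [0.034 0.069 0.003] P mm [ 474.39 -263.14  166.25] rot [ 3.1412  0.0052 -3.1409] t 25.3 op 0.598
```

Request:
{"fn": "carry_out", "kwargs": {
  "series": [
    [[0.0001,0.0001,0.0002],[0,0,0],45],
    [[0.0001,0.0001,0.0003],[0,0,0],45],
    [[0.0001,0.0001,0.0003],[0,0,0],45]
  ]
}}

```text
time_s: 25.6
ee_pos: [0.4743, -0.2631, 0.166]
ee_rot: [3.141, 0.005, -3.141]
ft_force: [-0.0, 0.5, 0.1]
opening: 0.603
```

```bash
python3 -c "
from h import *
avg(8)"
```

```text
F [-0.23 -0.39  0.99] sd [0.65 0.28 0.32] T [-0.066  0.045  0.006] P mm [ 474.31 -263.09  165.98] rot [ 3.1411  0.0053 -3.1409] t 26.0 op 0.604
```

Fz rose to +1 N, so the sleeve is just resting. Releasing.

Request:
{"fn": "carry_out", "kwargs": {
  "series": [
    [[0,0,0],[0,0,0],60],
    [[0,0,0],[0,0,0],62],
    [[0,0,0],[0,0,0],64],
    [[0,0,0],[0,0,0],68],
    [[0,0,0],[0,0,0],74],
    [[0,0,0],[0,0,0],82],
    [[0,0,0],[0,0,0],90],
    [[0,0,0],[0,0,0],98],
    [[0,0,0],[0,0,0],98],
    [[0,0,0],[0,0,0],98]
  ]
}}

```text
time_s: 27.0
ee_pos: [0.4743, -0.2631, 0.166]
ee_rot: [3.141, 0.005, -3.141]
ft_force: [-0.6, -0.1, -0.0]
opening: 0.982
```

Run:
```python
from h import *
avg(3)
cap('wrist','w8.png')
c=np.array([.474,-.2628])
for f in ['w8.png']:
    rim(f,c,.026,.19,.215); rim(f,c,.032,.145,.165)
```

```text
F [0.   0.39 0.29] sd [0.11 0.58 0.17] T [ 0.002  0.022 -0.005] P mm [ 474.3  -263.09  165.98] rot [ 3.1412  0.0053 -3.141 ] t 27.15 op 0.983
w8.png rim z by azimuth [(0, 714, 0.2017), (45, 650, 0.2017), (90, 378, 0.2019), (135, 698, 0.2018), (180, 1028, 0.2018), (225, 673, 0.202), (270, 316, 0.2022), (315, 552, 0.2019)]
w8.png rim z by azimuth [(0, 0, None), (45, 0, None), (90, 155, 0.157), (135, 382, 0.157), (180, 547, 0.1569), (225, 400, 0.1571), (270, 181, 0.1574), (315, 0, None)]
```

View pics/w8.png

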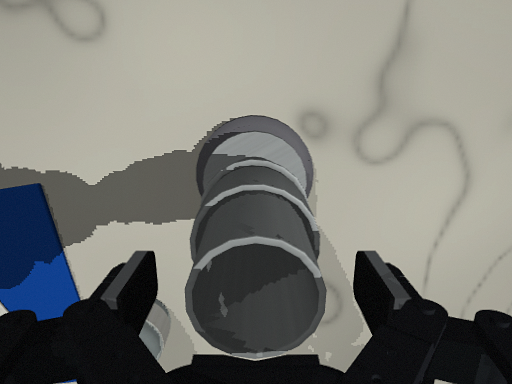

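The small sleeve is nested and upright, with its rim at (256,295) and the fingers clear on both sides. Backing off.

Request:
{"fn": "carry_out", "kwargs": {
  "series": [
    [[0,0,-0.015],[0,0,0],98],
    [[0,0,-0.04],[0,0,0],98],
    [[0,0,-0.07],[0,0,0],98],
    [[0,0,-0.1],[0,0,0],98],
    [[0,0,-0.12],[0,0,0],98],
    [[0,0.05,-0.12],[0,0,0],98],
    [[0,0.1,-0.12],[0,0,0],98],
    [[0,0.15,-0.12],[0,0,0],98],
    [[0,0.15,-0.12],[0,0,0],98],
    [[0,0.15,-0.12],[0,0,0],98],
    [[0,0.15,-0.12],[0,0,0],98]
  ]
}}

```text
time_s: 28.3
ee_pos: [0.4735, -0.114, 0.286]
ee_rot: [-3.142, 0.005, 3.141]
ft_force: [0.7, -0.3, 1.3]
opening: 0.978
```

Run:
```python
from h import *
p,d,m=cap('scene','s9.png'); cap('top','t9.png')
c=np.array([.4755,-.264])
for f in ['s9.png','t9.png']:
    rim(f,c,.026,.19,.215); rim(f,c,.032,.145,.165); rim(f,c,.034,.1,.116)
for f in ('scene','top'): pass
a=np.load('pics/t9.png.npz')['p']
cv2.imwrite('pics/f.png',np.hstack([cv2.resize(p[100:330,80:380,::-1],(400,307)),cv2.resize(a[60:290,:,::-1],(400,180))[:0] if 0 else cv2.copyMakeBorder(cv2.resize(a[80:290,:,::-1],(400,164)),0,143,0,0,0)]))
s=status.get_state(); print(s['time_s'],s['ft_force'])
```

```text
s9.png rim z by azimuth [(0, 33, 0.2017), (45, 15, 0.2027), (90, 17, 0.2025), (135, 25, 0.2016), (180, 27, 0.2022), (225, 11, 0.2022), (270, 18, 0.2028), (315, 27, 0.2025)]
s9.png rim z by azimuth [(0, 38, 0.157), (45, 21, 0.1566), (90, 7, 0.1581), (135, 0, None), (180, 0, None), (225, 8, 0.1578), (270, 17, 0.1579), (315, 33, 0.1565)]
s9.png rim z by azimuth [(0, 23, 0.1094), (45, 16, 0.11), (90, 4, 0.11), (135, 0, None), (180, 0, None), (225, 2, None), (270, 17, 0.1101), (315, 17, 0.1087)]
t9.png rim z by azimuth [(0, 0, None), (45, 0, None), (90, 0, None), (135, 0, None), (180, 0, None), (225, 2, None), (270, 0, None), (315, 2, None)]
t9.png rim z by azimuth [(0, 0, None), (45, 0, None), (90, 0, None), (135, 0, None), (180, 0, None), (225, 0, None), (270, 0, None), (315, 0, None)]
t9.png rim z by azimuth [(0, 0, None), (45, 0, None), (90, 0, None), (135, 0, None), (180, 0, None), (225, 0, None), (270, 0, None), (315, 0, None)]
28.4 [-0.25634134 -0.09938004  1.19471058]
```

View pics/f.png

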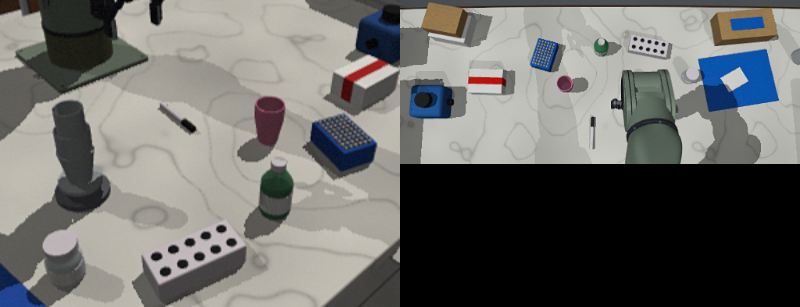

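The nest stands upright at scene crop (72,150). The cup rim reads about 109 mm, so it hasn't dipped, and the other things look unmoved. Handing in.

```bash
python3 -c "
from h import *
print(bot.sign_off())"
```

```text
the job is handed in; nothing more can be done
None
```

The job is done and handed in at about 28 s of the 64 s. The grey medium sleeve rests in the cup and the small sleeve rests in the medium one. I left the pink look-alike alone. I let each sleeve down in small steps and released it when the wrist read about 1 N of contact. By my estimate that put at most about 4 N on the cup, below the 5 N at which it gives.

**Last checks:**
- **Uprightness:** After release, the wrist camera showed both sleeve rims level to within about 0.5 mm.
- **Heights:** The medium sleeve's rim is at 157 mm, as expected. The small sleeve's rim is at 202 mm, about 1 mm below the expected 203 mm, which is within the camera calibration.
- **Cup:** Its rim read about 109–110 mm against a nominal 108 mm, so I saw no dip.
- **Other objects:** They looked unmoved in the final pictures; I didn't measure their positions.

The final top-camera check of the nest gave nothing, because the arm blocked the view. The heights therefore come from the scene and wrist cameras only.

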